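Tighten the slack pressure screw of the printing press

TASK

The uncapped pressure screw on top of the blue table-top printing press has worked slack. Take the flat screwdriver with the orange handle out of the wooden tool stand, set its blade on the screw and turn it lightly until the blade drops into the slot, then turn the screw clockwise until it comes up firm against its stop, without forcing it or bearing down hard. Put the screwdriver back, standing in the hole it came from; keep your fingers off the screw and leave the other tool, the brown jar and the white bottle where they are.

Things in the scene. Friction and masses are not known exactly. Their poses are not given: they have to be found in the camera images.
- press: Fixed blue table-top printing press, base 300 x 250 mm (x, y), origin at the centre of its underside. Two upright blue cheeks, 100 x 32 mm and 118 mm tall, at y = +95 and -95 mm of its frame; the bed and rollers lie between and below their tops. On one cheek's top sits the bare pressure screw, on the other a red cap over its twin. A crank stands out at its -y side, below the cheeks' tops.
- screw_mount: Brass bushing, 31 mm across, on top of one cheek (which one varies), holding the steel pressure screw. Origin: centre of the screw's flat top face, 130 mm above the table; z up, x and y along the press's, whatever the slot. The screw's face is 22 mm across, cut right across its middle by a slot 4.4 mm wide and 5 mm deep. The slot may point any way and is not measured: feel (or look) for it.
- pressure_screw (a joint): Turn of the pressure screw about its upright axis, rad, growing clockwise seen from above, from 0 (backed out, also a stop) to a hard stop at 2.0, firmly down; it starts 0.8 to 1.3 short of 2.0. It tells nothing of where the slot points. It turns at about 0.05 N m and stays where left; the torque rises at once at the stop, and over about 0.2 N m there is forcing it.
- driver_grip (a point): Centre of the orange hexagonal handle of the flat screwdriver, upright in its hole, blade down. Handle 80 mm long, 24 mm across flats; this point is half-way up it, 40 mm above its lower end. z runs along the tool, from blade to handle; x is the direction of the blade's width and square to one pair of flats (the other pairs at 60 and 120 deg). About 110 g.
- driver_tip (a point): Middle of the flat end of the screwdriver's blade, 105 mm below driver_grip on the tool's axis. The blade is 12 mm wide along the point's x, 1.6 mm thick along y at its end, tapering up to 2.8 mm over its 14 mm length; the round shank above is 8 mm thick.
- stand: Fixed wooden tool stand, foot 84 x 200 mm, upper face of its 15 mm top board 75 mm above its origin (centre of the underside). Two square holes, 18 mm wide, at y = +45 and -45 mm of its frame; the tools hang in them by the lower ends of their handles, blade ends 10 mm above the table. Which tool is in which hole varies.
- cross_grip (a point): Other tool in the stand, not needed: cross-point screwdriver, round black handle 27 mm thick and 67 mm long, this point near its middle, 25 mm above the board.
- jar_mid (a point): Brown ink jar, 66 mm across and 82 mm tall, centre. To be left alone.
- glue_mid (a point): White bottle, 60 mm across and 170 mm tall, centre. To be left alone.
Things that resemble listed ones, but are neither listed nor needed, are in the scene too. Of the things that look like the part that bears driver_grip, the middle-sized one is meant.

How it is judged (in metres and radians):
On the way, in this order (a step that is already met when the one before it is completed fails the run):
1. the blade has dropped into the screw's slot (z of driver_tip in the frame of screw_mount below -0.003 m and horizontal distance between driver_tip and screw_mount below 0.005 m and angle between driver_tip's own z axis and vertical below 0.15 rad), for 0.1 s.
2. the screw has come up to its stop, turned by the blade in its slot (value of joint pressure_screw above 1.9 rad and z of driver_tip in the frame of screw_mount below -0.002 m and horizontal distance between driver_tip and screw_mount below 0.006 m), for 0.1 s.
At the end, for the whole second after the job is handed in: The pressure screw is at its stop (joint within 0.1 rad of 2.0) and the screwdriver, released, hangs upright (within 6 deg) in the hole it came from, its handle's centre within 12 mm of where it started (value of joint pressure_screw above 1.9 rad and distance of driver_grip from where it was at the start of the episode below 0.012 m and angle between driver_grip's own z axis and vertical below 0.1 rad); the robot touches nothing.
It fails at once if the screw or its bushing is loaded with more than 60 N (contact force between screw_mount and anything else above 60 N).
It fails at once if the fingers touch the screw or its bushing (contact force between screw_mount and the fingers above 1 N).
It fails at once if the cross-point screwdriver is moved by more than 20 mm (distance of cross_grip from where it was at the start of the episode above 0.02 m).
It fails at once if the jar is moved by more than 20 mm (distance of jar_mid from where it was at the start of the episode above 0.02 m).
It fails at once if the bottle is moved by more than 20 mm (distance of glue_mid from where it was at the start of the episode above 0.02 m).
It also fails if it takes over 72 s, if anything falls off the work surface, if the arm or the gripper's body presses on something with over 40 N, if the wrist force passes 120 N, or if a joint passes its speed limit or range.

ROBOT

A 6-joint arm with a two-finger parallel gripper is mounted at the origin on the work surface. World frame = base frame: x ahead of the robot, y to its left, z up, the work surface at z = 0. Lengths are in mm, angles in degrees, forces in N, time in s.
With the tool pointing down it reaches from about 375 to 925 mm from the base axis. Payload 5.7 kg.
Tool frame: the origin (TCP) lies between the finger pads; the fingertips stand 14 mm ahead of it and the grasp point (between the pads) lies 5 mm behind it; z points along the fingers, y is the direction in which the jaws open and shut (so a half turn about z gives the same grasp; the last joint's range is limited). The gripper opens to 85 mm and grips with 20 to 120 N. Pads are 22 mm wide; open, the fingers measure 114 mm over their backs; the gripper's body (76 mm by 85 mm) begins 54 mm behind the grasp point. The pads swing forward as they close: fully open they stand 13 mm farther back than shut.
Start: joints at [-75.235, 20.558, 86.54, -0, 72.909, -6.595], TCP at [218.518, -558.762, 245.267] pointing down, gripper open.
Joint ranges: [-170.27, 170.27], [-57.76, 135], [12.27, 136.19], [-55.21, 235.2], [11.17, 155.16], [-170.74, 170.74]. Speed limits (degrees/s): [136.94, 136.94, 180, 180, 180, 180].

INTERFACE

Orientations are given as [roll, pitch, yaw] about the fixed x, y, z axes, in that order (R = Rz(yaw) Ry(pitch) Rx(roll)).
In Python, from station import reach, move_l, set_joints, move_gripper, sleep, ik, get_obs, grab_frame, camera_model, MotionError, hand_in gives the robot as it stands. Calls block until the motion is done:
- reach(position, orientation): joint-space move of the TCP to a pose.
- move_l(position, attitude=None, vel=150): straight line of the TCP; attitude=None keeps the orientation; vel is the mean speed in mm/s.
- set_joints(angles): joint-space move.
- move_gripper(opening, strength=None): finger opening in mm; strength is the grip in N (None keeps the last); returns when the fingers have stopped.
- sleep(seconds).
- ik(position, orientation): joint angles nearest the present ones, or None.
- get_obs(): the state.
- grab_frame(name): name is "scene" or "top" or "wrist"; returns (picture, depth): 384x512x3 uint8, red, green, blue; 384x512 float32, mm along the optical axis (not along the pixel's ray), 0 where there is no reading.
- camera_model(name): a dict with "fx", "fy", "cx", "cy" (pixels), "R" (3x3) and "t" (3): a world point X has camera coordinates R X + t; the wrist camera has in their place "hand_eye" (4x4, takes a point from camera to tool coordinates, whose origin is the TCP and whose axes are the flange's). Camera axes: x right, y down, z forward; pixel columns grow to the right and rows downward; lengths in mm; the calibration is good to about 2 mm. A picture is of the moment at which its call begins: read the wrist's pose just before it. camera_model takes no time and is no camera call.
A pose or a line that the arm cannot do raises MotionError and nothing moves.
- hand_in(): hands the job in, once; it reports no verdict.
The state is a dict: "clock": time; "q": joint angles; "qd": joint speeds; "joint_torque": joint torques, N m; "tool_pos": TCP position; "ee_rot": TCP orientation; "ft_force": force on the tool from outside, world axes, zero at the start; "ft_torque": the same for the moment, N m; "finger_gap": finger opening in mm.
Only numpy, scipy, OpenCV 4.12 (cv2) and the standard library are available. Lean on these libraries where they do the work, as an engineer would, in place of code of your own. Each camera call takes 0.05 s, during which the arm holds its last target.

## Working session

There is one attempt and no reset: what is moved stays moved. The work goes in short steps, each a Python script; the robot and the scene stay as the last script left them, time stands still between calls to the robot, and variables do not carry over. Pictures are saved under pics/ and viewed, and the job is handed in when it is done.

```bash
ls; mkdir -p pics
python3 - <<'E'
from station import *
import cv2,numpy as np
o=get_obs();print(o)
for n in ("scene","top","wrist"):
    p,d=grab_frame(n);cv2.imwrite(f"pics/{n}0.png",p[:,:,::-1]);np.save(f"pics/{n}0.npy",d)
    print(n,camera_model(n))
E
```

```text
pics
{'clock': 0.0, 'q': array([-7.52357540e+01,  2.05978509e+01,  8.66002507e+01, -1.07670843e-03,
        7.29085377e+01, -6.59178498e+00]), 'qd': array([ 0.0218984 , -0.01428686,  0.04746444,  0.01578309,  0.00258455,
       -0.01332718]), 'joint_torque': array([ 1.05357860e-03, -5.27612221e+01, -2.78620130e+01, -4.33025127e-05,
        1.28079453e-02, -5.65986767e-06]), 'tool_pos': array([ 218.34168531, -558.14519921,  244.44605009]), 'ee_rot': array([-1.79893948e+02, -1.12198543e-02,  2.13563380e+01]), 'ft_force': array([ 0.96072988, -0.89620534,  0.01327855]), 'ft_torque': array([0.03659542, 0.00014523, 0.03305197]), 'finger_gap': 85.43491981970396}
scene {'fx': 385.8495356314893, 'fy': 385.8495356314893, 'cx': 255.44303073278854, 'cy': 191.10281959364343, 'R': array([[ 0.69857596,  0.71553491,  0.00119099],
       [ 0.5641126 , -0.54971703, -0.61610726],
       [-0.44019155,  0.43106957, -0.78766136]]), 't': array([-457.41620715, -211.6429739 , 1278.42211105])}
top {'fx': 424.20068773122864, 'fy': 424.20068773122864, 'cx': 256.4728143613911, 'cy': 196.6155380116452, 'R': array([[ 0.0287005 , -0.99876021,  0.0406735 ],
       [-0.98147589, -0.03586799, -0.1881982 ],
       [ 0.18942375, -0.03451868, -0.98128849]]), 't': array([ 44.67708889, 586.68963866, 791.13631555])}
wrist {'fx': 322.1209324441189, 'fy': 322.1209324441189, 'cx': 255.17829467274572, 'cy': 185.0293283453038, 'hand_eye': array([[ 7.95954635e-05, -9.56896821e-01, -2.90428075e-01,
         7.37264514e+01],
       [ 9.99999701e-01, -1.47312453e-04,  7.59424714e-04,
        -5.93633890e-01],
       [-7.69474767e-04, -2.90428048e-01,  9.56896523e-01,
        -1.28406233e+02],
       [ 0.00000000e+00,  0.00000000e+00,  0.00000000e+00,
         1.00000000e+00]])}
```

View pics/scene0.png

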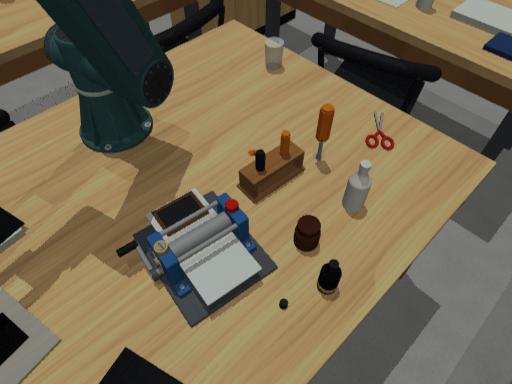

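View pics/top0.png

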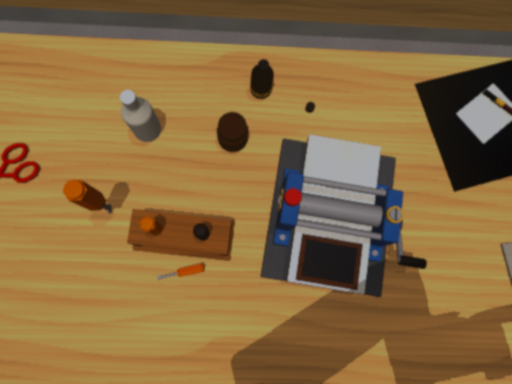

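View pics/wrist0.png

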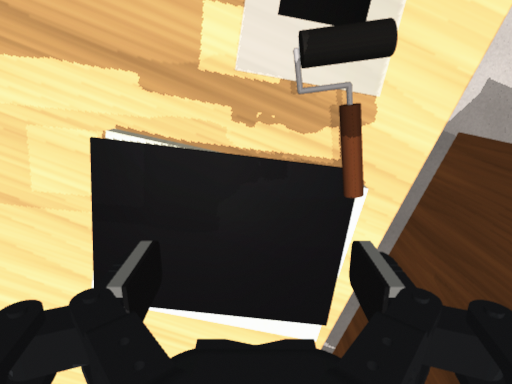

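The scene view shows the bare brass screw at (160,247), the red cap at (232,206), and the stand with the orange handle at (285,142) and the black one at (260,160). In the top view the orange handle is at (150,224), the black one at (201,231), and the screw at (395,214). The large orange driver (80,190) and the small lying one (185,271) are decoys.

```bash
cat > h.py <<'E'
from station import *
import cv2,numpy as np
from scipy.spatial.transform import Rotation as Ro
def ray(name,u,v,T=None):
    c=camera_model(name); d=np.array([(u-c['cx'])/c['fx'],(v-c['cy'])/c['fy'],1.])
    if name=='wrist':
        M=T@c['hand_eye']; return M[:3,3],M[:3,:3]@d
    return -c['R'].T@c['t'], c['R'].T@d
def onz(name,u,v,z,T=None):
    o,d=ray(name,u,v,T); return o+d*(z-o[2])/d[2]
def tcpT(o=None):
    o=o or get_obs(); T=np.eye(4); T[:3,:3]=Ro.from_euler('xyz',o['ee_rot'],degrees=True).as_matrix(); T[:3,3]=o['tool_pos']; return T
def cloud(name,d,T=None):
    v,u=np.mgrid[:384,:512]; c=camera_model(name)
    P=np.stack([(u-c['cx'])/c['fx']*d,(v-c['cy'])/c['fy']*d,d],-1)
    if name=='wrist':
        M=T@c['hand_eye']; return P@M[:3,:3].T+M[:3,3]
    return (P-c['t'])@c['R']
def snap(n,tag):
    T=tcpT(); p,d=grab_frame(n); cv2.imwrite(f"pics/{tag}.png",p[:,:,::-1]); np.savez(f"pics/{tag}.npz",d=d,T=T); return p,d,T
E
python3 - <<'E'
from h import *
for n,pts in (("top",[(150,224),(201,231),(395,214),(293,197),(145,120),(232,132),(85,192),(127,97)]),("scene",[(285,142),(260,160),(160,247),(232,206)])):
    d=np.load(f"pics/{n}0.npy");P=cloud(n,d)
    for u,v in pts: print(n,u,v,P[v,u].round(1))
im=cv2.imread("pics/top0.png")
cv2.imwrite("pics/topc.png",np.hstack([cv2.resize(im[190:290,110:250],None,fx=2.85,fy=2.85,interpolation=2),cv2.resize(im[165:265,260:400],None,fx=2.85,fy=2.85,interpolation=2)]))
E
```

```text
top 150 224 [511.2 248.6 154.7]
top 201 231 [503.4 162.1 142. ]
top 395 214 [ 548.  -188.7  126.1]
top 293 197 [570.8   0.7 136.6]
top 145 120 [715.8 283.  108.3]
top 232 132 [707.4 116.9  84.5]
top 85 192 [554.7 347.9 198.1]
top 127 97 [734.3 302.9 170. ]
scene 285 142 [520.6 243.1 133. ]
scene 260 160 [514.2 153.9 123.5]
scene 160 247 [ 544.7 -190.1  122.5]
scene 232 206 [579.5  -4.5 133.8]
```

View pics/topc.png

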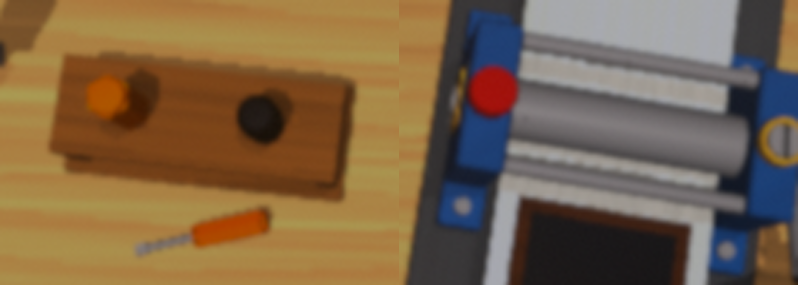

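Run:
```python
from h import *
reach([547,-189,250],[180,0,0]); sleep(0.3)
snap('wrist','w_screw'); print(get_obs()['tool_pos'],get_obs()['clock'])
reach([511,235,275],[180,0,0]); sleep(0.3)
snap('wrist','w_stand'); print(get_obs()['tool_pos'],get_obs()['q'],get_obs()['clock'])
```

```text
[ 546.88208073 -189.41897855  250.00242519] 2.3
[511.22426683 234.52118869 274.95798535] [ 1.76075145e+01  1.59854168e+01  8.89721224e+01 -1.42642115e-03
  7.50466776e+01  1.07656264e+02] 4.225
```

View pics/w_screw.png

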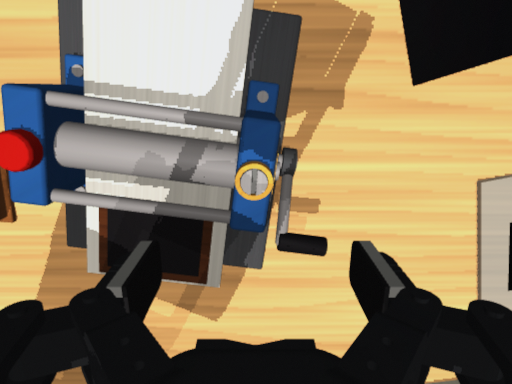

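View pics/w_stand.png

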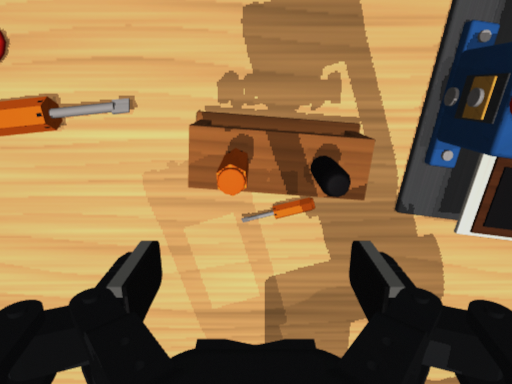

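The wrist views show the brass ring at (254,181) with a near-vertical slot. The orange hex top is at (232,180), the black one at (332,178), and the stand board's edges run nearly horizontal.

Run:
```python
from h import *
im=cv2.imread('pics/w_screw.png');z=np.load('pics/w_screw.npz');T=z['T'];P=cloud('wrist',z['d'],T)
hsv=cv2.cvtColor(im,cv2.COLOR_BGR2HSV)
s=np.zeros(im.shape[:2],np.uint8);s[155:210,228:282]=1
m=cv2.inRange(hsv,(18,120,120),(35,255,255))*s
c,_=cv2.findContours(m,0,1);c=max(c,key=cv2.contourArea)
e=cv2.fitEllipse(c);print(e)
for zz in (128,130): print(onz('wrist',*e[0],zz,T).round(2))
print('depth screw',P[int(e[0][1]),int(e[0][0])+6],P[int(e[0][1]),int(e[0][0])-6])
a=cv2.resize(im[160:204,232:276],None,fx=9,fy=9,interpolation=cv2.INTER_CUBIC)
im2=cv2.imread('pics/w_stand.png');z=np.load('pics/w_stand.npz');T=z['T'];P=cloud('wrist',z['d'],T)
hsv=cv2.cvtColor(im2,cv2.COLOR_BGR2HSV)
b=cv2.resize(im2[140:206,204:270],None,fx=6,fy=6,interpolation=cv2.INTER_CUBIC)
cv2.imwrite('pics/crop.png',np.hstack([a,b]))
r=(P[...,2]>148)&(abs(P[...,0]-515)<40)&(abs(P[...,1]-245)<40)
print('top face pts',r.sum(),P[r].mean(0),P[r].min(0),P[r].max(0))
m=r.astype(np.uint8);c,_=cv2.findContours(m,0,1);c=max(c,key=cv2.contourArea)
print(onz('wrist',*[v for v in cv2.minEnclosingCircle(c)[0]],155,T))
q=np.array([onz('wrist',*p[0],155,T)[:2] for p in c],np.float32);print(cv2.minAreaRect(q))
rb=(abs(P[...,2]-75)<4)&(abs(P[...,0]-515)<80)&(abs(P[...,1]-200)<130)
print('board',cv2.minAreaRect(P[rb][:,:2].astype(np.float32)))
rk=(P[...,2]>137)&(abs(P[...,0]-510)<40)&(abs(P[...,1]-160)<30)
print('black',rk.sum(),P[rk].mean(0))
```

```text
((253.97396850585938, 181.0779571533203), (35.92573928833008, 38.41654586791992), 99.11239624023438)
[ 547.78 -188.32  128.  ]
[ 548.36 -188.32  130.  ]
depth screw [ 548.25831297 -192.36349287  129.45282503] [ 548.56578633 -182.73712438  130.4776025 ]
top face pts 18609 [523.06278716 249.55464559 328.3698704 ] [498.15243988 205.0015286  148.0956469 ] [532.14023816 284.9951246  356.14658676]
[344.57342545 250.71257359 155.        ]
((382.2460021972656, 245.12771606445312), (311.8948974609375, 155.02349853515625), 89.8632583618164)
board ((508.06134033203125, 209.0291290283203), (190.7676239013672, 66.59918975830078), 85.51329803466797)
black 8858 [516.25988155 176.13045414 313.14196713]
```

View pics/crop.png

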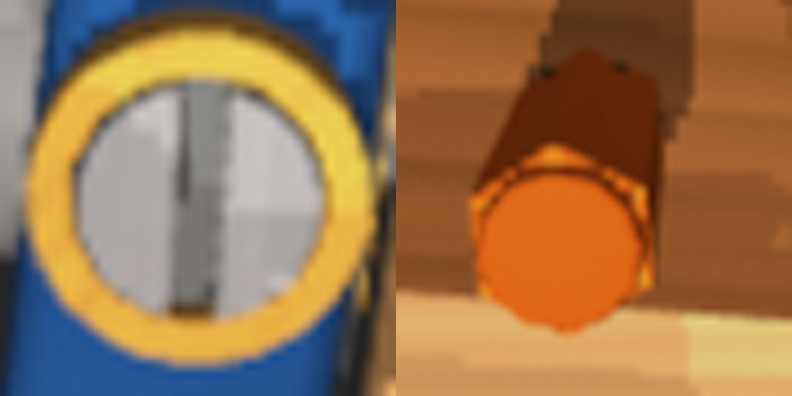

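Run:
```python
from h import *
im=cv2.imread('pics/w_stand.png');z=np.load('pics/w_stand.npz');T=z['T'];P=cloud('wrist',z['d'],T)
hsv=cv2.cvtColor(im,cv2.COLOR_BGR2HSV)
s=np.zeros(im.shape[:2],np.uint8);s[160:200,210:255]=1
m=cv2.inRange(hsv,(5,150,200),(20,255,255))*s*(abs(P[...,2]-155)<4).astype(np.uint8)
c,_=cv2.findContours(m,0,1);c=max(c,key=cv2.contourArea);print(cv2.contourArea(c),cv2.minEnclosingCircle(c))
M=cv2.moments(c);uc=(M['m10']/M['m00'],M['m01']/M['m00']);print(uc,onz('wrist',*uc,155,T),onz('wrist',*cv2.minEnclosingCircle(c)[0],155,T))
ok=P[...,2]<165
rb=(abs(P[...,2]-75)<4)&(abs(P[...,0]-510)<70)&(abs(P[...,1]-205)<120)
r=cv2.minAreaRect(P[rb][:,:2].astype(np.float32));print('board',r)
rk=ok&(P[...,2]>139)&(abs(P[...,0]-510)<40)&(abs(P[...,1]-160)<30)
print('black',rk.sum(),P[rk].mean(0),np.ptp(P[rk],0))
# top camera board + handle
im=cv2.imread('pics/top0.png');d=np.load('pics/top0.npy');P=cloud('top',d)
rb=(abs(P[...,2]-75)<4)&(abs(P[...,0]-510)<70)&(abs(P[...,1]-205)<120)
print('board top',cv2.minAreaRect(P[rb][:,:2].astype(np.float32)))
rk=(P[...,2]>150)&(P[...,2]<160)&(abs(P[...,0]-510)<30)&(abs(P[...,1]-250)<30)
print('handle top',rk.sum(),P[rk].mean(0),np.ptp(P[rk],0))
# cheek direction
hs=cv2.cvtColor(cv2.imread('pics/w_screw.png'),cv2.COLOR_BGR2HSV);zz=np.load('pics/w_screw.npz');P=cloud('wrist',zz['d'],zz['T'])
b=(cv2.inRange(hs,(100,120,60),(125,255,255))>0)&(abs(P[...,2]-118)<3)&(P[...,1]<-150)
print('cheek',cv2.minAreaRect(P[b][:,:2].astype(np.float32)))
```

```text
493.0 ((230.78358459472656, 181.90298461914062), 13.237183570861816)
(230.61156186612575, 182.07268424611223) [512.04328837 254.36461904 155.        ] [512.18512305 254.2231863  155.        ]
board ((508.06134033203125, 209.0291290283203), (190.7676239013672, 66.59918975830078), 85.51329803466797)
black 484 [505.70535356 165.17475633 141.64632343] [21.38447426 21.56877699  4.93969622]
board top ((509.3442687988281, 209.70211791992188), (190.0618896484375, 66.20013427734375), 85.49620819091797)
handle top 145 [512.43395458 253.8566063  154.55488281] [22.18896376 21.46517429  8.00871036]
cheek ((547.6343994140625, -188.10003662109375), (31.310733795166016, 98.62145233154297), 82.32605743408203)
```

Run:
```python
from h import *
im=cv2.imread('pics/w_stand.png');z=np.load('pics/w_stand.npz');T=z['T']
hsv=cv2.cvtColor(im,cv2.COLOR_BGR2HSV)
s=np.zeros(im.shape[:2],np.uint8);s[145:202,205:260]=1
m=cv2.inRange(hsv,(4,150,190),(24,255,255))*s
c,_=cv2.findContours(m,0,1);c=max(c,key=cv2.contourArea)
ctr=np.array([512.2,254.2])
for zz in (151,153):
  q=np.array([onz('wrist',*p[0],zz,T)[:2] for p in cv2.convexHull(c)],np.float32)
  mm=np.zeros((400,400),np.uint8);cv2.fillPoly(mm,[np.int32((q-ctr)*10+200)],1)
  # widths by direction
  M=cv2.moments(mm);cc=np.array([M['m10'],M['m01']])/M['m00']
  w=[np.ptp((q@[np.cos(a),np.sin(a)])) for a in np.radians(range(0,180,5))]
  print(zz,cc/10-20+ctr,dict(zip(range(0,180,5),np.round(w,1))))
  F=sum(w[i]*np.exp(6j*np.radians(5*i)) for i in range(36)); print('max width dir',np.degrees(np.angle(F))/6,'mod 60')
cv2.imwrite('pics/hx.png',cv2.resize(im[145:202,205:260],None,fx=10,fy=10,interpolation=0))
```

```text
151 [510.78698115 255.00951424] {0: np.float64(23.0), 5: np.float64(23.1), 10: np.float64(23.1), 15: np.float64(23.4), 20: np.float64(23.8), 25: np.float64(23.9), 30: np.float64(24.0), 35: np.float64(24.0), 40: np.float64(24.3), 45: np.float64(24.9), 50: np.float64(25.6), 55: np.float64(26.1), 60: np.float64(26.5), 65: np.float64(26.6), 70: np.float64(26.5), 75: np.float64(26.2), 80: np.float64(25.7), 85: np.float64(25.0), 90: np.float64(24.2), 95: np.float64(23.4), 100: np.float64(23.3), 105: np.float64(23.1), 110: np.float64(22.8), 115: np.float64(22.7), 120: np.float64(22.7), 125: np.float64(22.6), 130: np.float64(22.3), 135: np.float64(22.0), 140: np.float64(22.0), 145: np.float64(21.8), 150: np.float64(21.7), 155: np.float64(21.8), 160: np.float64(21.8), 165: np.float64(22.1), 170: np.float64(22.4), 175: np.float64(22.8)}
max width dir 6.550780884423218 mod 60
153 [511.37871129 254.8481327 ] {0: np.float64(22.8), 5: np.float64(23.0), 10: np.float64(22.9), 15: np.float64(23.2), 20: np.float64(23.6), 25: np.float64(23.7), 30: np.float64(23.8), 35: np.float64(23.8), 40: np.float64(24.1), 45: np.float64(24.7), 50: np.float64(25.4), 55: np.float64(25.9), 60: np.float64(26.2), 65: np.float64(26.4), 70: np.float64(26.3), 75: np.float64(26.0), 80: np.float64(25.5), 85: np.float64(24.8), 90: np.float64(24.1), 95: np.float64(23.2), 100: np.float64(23.1), 105: np.float64(22.9), 110: np.float64(22.6), 115: np.float64(22.5), 120: np.float64(22.5), 125: np.float64(22.4), 130: np.float64(22.1), 135: np.float64(21.9), 140: np.float64(21.8), 145: np.float64(21.7), 150: np.float64(21.5), 155: np.float64(21.6), 160: np.float64(21.7), 165: np.float64(22.0), 170: np.float64(22.3), 175: np.float64(22.6)}
max width dir 6.550793991562035 mod 60
```

View pics/hx.png

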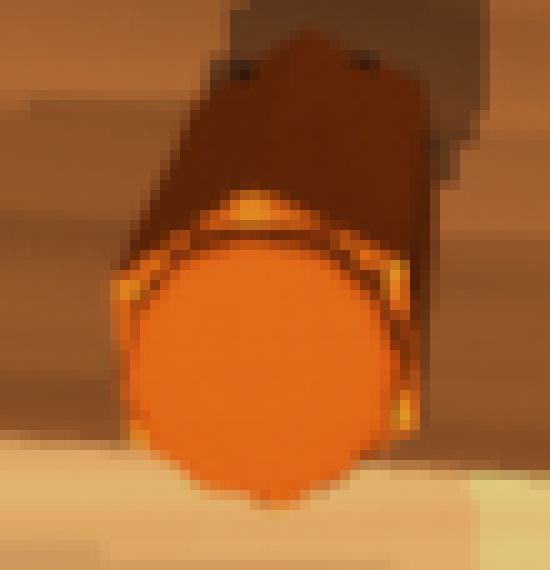

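Run:
```python
from h import *
move_gripper(60,60)
reach([512.2,254.2,190],[180,0,4]); 
move_l([512.2,254.2,110],vel=80); sleep(0.2)
o=get_obs();print(o['tool_pos'],o['ft_force'],o['ft_torque'],o['clock'])
move_gripper(0,60); sleep(0.2)
o=get_obs();print(o['tool_pos'],o['ft_force'],o['ft_torque'],o['finger_gap'],o['clock'])
move_l([512.2,254.2,250],vel=100); sleep(0.3)
o=get_obs();print(o['tool_pos'],o['ee_rot'],o['ft_force'],o['ft_torque'],o['finger_gap'],o['clock'])
snap('wrist','held')
```

```text
[512.48867543 254.31395304 110.48150386] [ 0.30293712  0.23982055 -0.08107147] [ 0.00768609 -0.00176797 -0.00377063] 6.3917
[512.32463108 254.23220799 110.26029571] [-0.07529265 -0.2983707   4.88017024] [-0.12927709  0.1457065   0.03404878] 22.912223215242495 7.0083
[512.08309859 254.1418334  249.72378745] [1.79991986e+02 2.99073585e-02 3.99749275e+00] [ 0.34226561  0.20001372 -1.78304202] [-0.02825235  0.0791572   0.02608857] 22.83309665851121 8.8583
```

View pics/held.png

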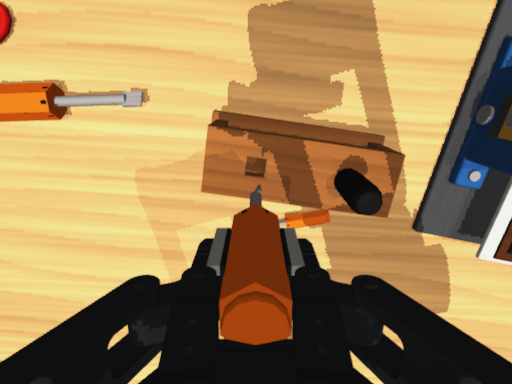

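The held handle fills the lower centre of the image. The blade tip shows at about (257,190), and the empty hole is at (255,166).

Run:
```python
from h import *
im=cv2.imread('pics/held.png')
cv2.imwrite('pics/heldc.png',cv2.resize(im[172:222,232:282],None,fx=11,fy=11,interpolation=0))
c=camera_model('wrist');H=np.linalg.inv(c['hand_eye'])
for x,y,z in [(0,0,100),(6,0,100),(-6,0,100),(0,6,100),(0,-6,100),(0,0,86)]:
    q=H@[x,y,z,1];print((x,y,z),c['fx']*q[0]/q[2]+c['cx'],c['fy']*q[1]/q[2]+c['cy'])
```

```text
(0, 0, 100) 255.6039591741951 190.54820203648336
(6, 0, 100) 255.60772723854564 182.8231115640314
(-6, 0, 100) 255.60024540018549 198.1619892623818
(0, 6, 100) 263.65937194358736 190.54614248006862
(0, -6, 100) 247.5481184471894 190.55026170231557
(0, 0, 86) 255.6507427398439 196.65111859251127
```

View pics/heldc.png

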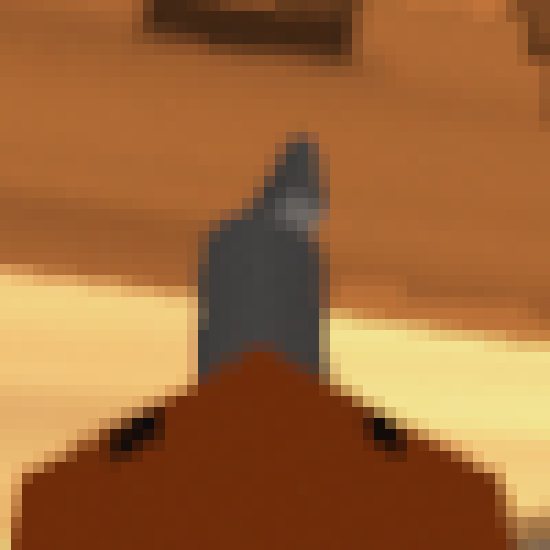

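Blade lies 30° from tool x toward tool y, and its end shows at (259.5,184). At yaw 27° it lines up with the slot, which is at about -3°. Moving to the screw.

```bash
cat >> h.py <<'E'
C=np.array([548.1,-188.3]); TIP=100.3
def pr(tag,b=None):
    o=get_obs(); f=o['ft_force'].copy();t=o['ft_torque'].copy()
    if b is not None: f-=b[0];t-=b[1]
    print(tag,'t%.1f'%o['clock'],'tcp',o['tool_pos'].round(2),'yaw %.2f'%o['ee_rot'][2],'F',f.round(1),'M',t.round(3),'gap %.1f'%o['finger_gap'],flush=True)
    return o,f,t
E
python3 - <<'E'
from h import *
move_l([512.2,254.2,290],vel=200)
reach([*C,290],[180,0,27]); move_l([*C,130+TIP+8],vel=100); sleep(0.4)
o,f,t=pr('base'); 
fs=[];ts=[]
for i in range(5): o=get_obs();fs.append(o['ft_force']);ts.append(o['ft_torque']);sleep(0.02)
np.save('base.npy',[np.mean(fs,0),np.mean(ts,0)]); print(np.std(ts,0))
snap('wrist','above'); snap('top','above_top')
E
```

```text
base t12.0 tcp [ 548.26 -188.39  238.65] yaw 27.00 F [ 0.  -0.7 -0.8] M [ 0.011  0.022 -0.03 ] gap 23.2
[0.01262081 0.01981743 0.03305428]
```

View pics/above.png

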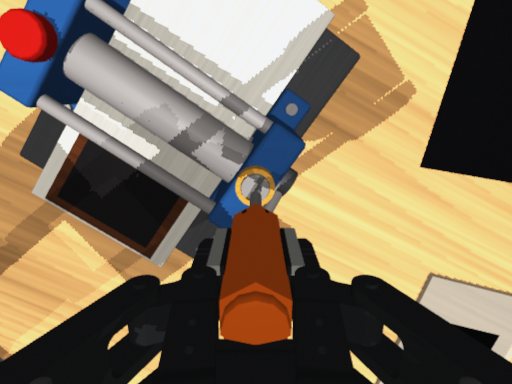

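Run:
```python
from h import *
im=cv2.imread('pics/above.png')
cv2.imwrite('pics/abovec.png',cv2.resize(im[160:215,228:283],None,fx=10,fy=10,interpolation=0))
```

```text
(no output)
```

View pics/abovec.png

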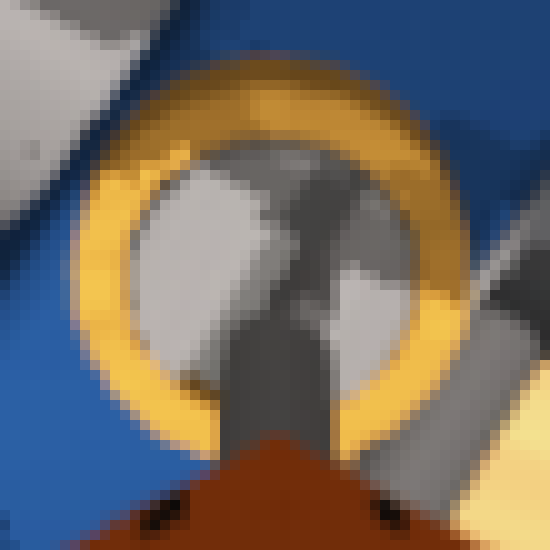

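The blade lies along the slot, centred in the ring. Descending with force checks.

```bash
cat >> h.py <<'E'
def avg(b,n=6):
    F=[];M=[]
    for i in range(n):
        o=get_obs();F.append(o['ft_force']);M.append(o['ft_torque']);sleep(0.015)
    return np.mean(F,0)-b[0],np.mean(M,0)-b[1],o
E
python3 - <<'E'
from h import *
b=np.load('base.npy')
z=130+TIP+2
move_l([*C,z],vel=30)
while z>130+TIP-4.3:
    z-=0.7; move_l([*C,z],vel=20)
    f,m,o=avg(b,4)
    print('cmd %.1f'%z,o['tool_pos'].round(2),'F',f.round(1),'M',m.round(3),'t%.1f'%o['clock'],flush=True)
    if abs(f[2])>8: break
E
```

```text
cmd 231.6 [ 548.12 -188.3   231.64] F [0.2 0.  0.2] M [ 0.018 -0.021  0.026] t12.8
cmd 230.9 [ 548.07 -188.29  230.89] F [0.1 0.5 0.5] M [ 0.031 -0.012 -0.006] t13.1
cmd 230.2 [ 548.08 -188.3   230.17] F [ 0.8  0.4 -0. ] M [-0.039 -0.008 -0.016] t13.4
cmd 229.5 [ 548.07 -188.28  229.46] F [0.1 0.5 0. ] M [-0.003 -0.    -0.006] t13.7
cmd 228.8 [ 548.07 -188.28  228.75] F [ 0.1  0.2 -0.5] M [-0.011 -0.016 -0.027] t14.1
cmd 228.1 [ 548.08 -188.27  228.07] F [ 0.3 -0.2  0.2] M [ 0.003 -0.011 -0.002] t14.4
cmd 227.4 [ 548.08 -188.28  227.38] F [0.6 0.2 0.2] M [-0.008  0.007 -0.003] t14.7
cmd 226.7 [ 548.09 -188.29  226.68] F [ 0.6 -0.2  0.2] M [-0.002 -0.005 -0.013] t15.0
cmd 226.0 [ 548.08 -188.27  225.96] F [0.5 0.4 0.3] M [ 0.018  0.    -0.007] t15.3
cmd 225.3 [ 548.08 -188.28  225.28] F [0.2 0.3 0.1] M [-0.005 -0.007 -0.017] t15.6
```

Run:
```python
from h import *
b=np.load('base.npy')
z=130+TIP-5
for i in range(6):
    z-=0.4; move_l([*C,z],vel=20)
    f,m,o=avg(b,4)
    print('cmd %.1f'%z,o['tool_pos'].round(2),'F',f.round(1),'M',m.round(3),'t%.1f'%o['clock'],flush=True)
    if abs(f[2])>3: break
```

```text
cmd 224.9 [ 548.13 -188.31  225.13] F [-0.6  0.5  3.2] M [0.095 0.151 0.016] t16.0
```

Run:
```python
from h import *
b=np.load('base.npy')
z=225.7; move_l([*C,z],vel=20)
yaw=27.
while yaw>-70:
    yaw-= 5 if yaw>-12 else 1.5
    move_l([*C,z],[180,0,yaw],vel=30)
    f,m,o=avg(b,5)
    print('cmd %.1f'%yaw,'%.2f'%o['ee_rot'][2],o['tool_pos'].round(2),'F',f.round(1),'M',m.round(3),'t%.1f'%o['clock'],flush=True)
    if abs(m[2])>0.12 or np.linalg.norm(f)>25: break
```

```text
cmd 22.0 22.14 [ 548.03 -188.29  225.55] F [0.2 0.1 0.4] M [-0.002  0.001 -0.014] t16.5
cmd 17.0 17.18 [ 548.08 -188.3   225.67] F [0.7 0.2 0.4] M [0.006 0.011 0.026] t16.9
cmd 12.0 12.19 [ 548.11 -188.32  225.69] F [0.1 0.2 0.4] M [-0.015  0.006  0.01 ] t17.2
cmd 7.0 7.20 [ 548.07 -188.31  225.69] F [-0.   0.1  0.1] M [-0.037  0.024  0.038] t17.5
cmd 2.0 2.20 [ 548.07 -188.32  225.67] F [-0.1  0.4 -0.1] M [-0.021  0.036  0.034] t17.9
cmd -3.0 -2.80 [ 548.07 -188.31  225.67] F [-0.1 -0.1  0. ] M [-0.051  0.049  0.038] t18.2
cmd -8.0 -7.80 [ 548.05 -188.35  225.68] F [-0.1 -0.  -0.1] M [-0.128  0.076  0.028] t18.5
cmd -13.0 -12.80 [ 548.05 -188.35  225.7 ] F [ 0.  -0.3  0.1] M [-0.147  0.096  0.039] t18.9
cmd -14.5 -14.42 [ 548.09 -188.36  225.69] F [-0.1 -0.4  0.1] M [-0.193  0.148  0.042] t19.2
cmd -16.0 -15.94 [ 548.07 -188.33  225.68] F [-0.6 -0.4 -0. ] M [-0.235  0.127  0.035] t19.5
cmd -17.5 -17.45 [ 548.11 -188.34  225.7 ] F [-0.2 -0.6 -0. ] M [-0.319  0.18   0.045] t19.9
cmd -19.0 -18.95 [ 548.09 -188.33  225.7 ] F [-0.7 -1.   0.1] M [-0.295  0.216  0.042] t20.2
cmd -20.5 -20.
[... 2447 characters left out ...]
F [-2.9 -1.9 -0.1] M [-0.526  0.792  0.016] t29.2
cmd -61.0 -60.95 [ 548.07 -188.28  225.7 ] F [-3.  -1.8  0.5] M [-0.506  0.818  0.019] t29.5
cmd -62.5 -62.45 [ 548.08 -188.32  225.7 ] F [-3.2 -1.9  0.5] M [-0.491  0.852  0.023] t29.9
cmd -64.0 -63.95 [ 548.04 -188.27  225.68] F [-3.3 -1.7  0.2] M [-0.504  0.88   0.041] t30.2
cmd -65.5 -65.45 [ 548.04 -188.28  225.68] F [-3.2 -2.   0. ] M [-0.48   0.888  0.023] t30.5
cmd -67.0 -66.95 [ 548.06 -188.28  225.66] F [-3.1 -2.   0.3] M [-0.511  0.91   0.064] t30.9
cmd -68.5 -68.45 [ 548.06 -188.31  225.7 ] F [-3.2 -1.8  0.2] M [-0.484  0.952  0.119] t31.2
cmd -70.0 -69.95 [ 548.07 -188.3   225.7 ] F [-3.6 -2.1  0.4] M [-0.517  0.95   0.09 ] t31.5
```

Run:
```python
from h import *
b=np.load('base.npy')
z=225.7;yaw=-70.
while yaw>-84:
    f,m,o=avg(b,12)
    print('cmd %.1f'%yaw,'%.2f'%o['ee_rot'][2],o['tool_pos'].round(2),'F',f.round(1),'M',m.round(3),'t%.1f'%o['clock'],flush=True)
    if abs(m[2])>0.14 or np.linalg.norm(f)>25: break
    yaw-=1
    move_l([*C,z],[180,0,yaw],vel=30)
snap('wrist','stop');snap('top','stop_top')
```

```text
cmd -70.0 -69.98 [ 548.08 -188.28  225.69] F [-3.5 -1.7  0.2] M [-0.487  0.967  0.113] t31.7
cmd -71.0 -70.99 [ 548.05 -188.3   225.68] F [-3.1 -1.7  0.2] M [-0.458  0.958  0.116] t32.2
cmd -72.0 -71.99 [ 548.06 -188.22  225.7 ] F [-3.8 -1.2  0.8] M [-0.382  1.007  0.119] t32.6
cmd -73.0 -72.99 [ 548.07 -188.26  225.69] F [-3.9 -1.1  0.5] M [-0.322  1.03   0.149] t33.1
```

View pics/stop.png

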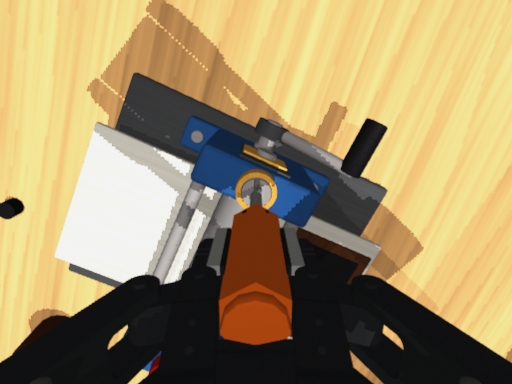

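Torque ran steadily at about 0.04 N m, then rose to 0.12–0.15, so the stop is reached. I'll unload, lift out and check the slot.

Run:
```python
from h import *
b=np.load('base.npy')
z=225.7
for y in (-68,-64,-61):
    move_l([*C,z],[180,0,y],vel=30)
    f,m,o=avg(b,5);print(y,'F',f.round(1),'M',m.round(3))
move_l([*C,z+6],vel=30)
f,m,o=avg(b,5);print('up F',f.round(1),'M',m.round(3))
move_l([*C,290],vel=120); sleep(.2)
f,m,o=avg(b,5);print('up F',f.round(1),'M',m.round(3),o['clock'])
snap('wrist','after')
im=cv2.imread('pics/after.png')
cv2.imwrite('pics/afterc.png',np.hstack([cv2.resize(im[100:240,190:320],(520,560),interpolation=0)]))
```

```text
-68 F [-3.7 -1.1  0.4] M [-0.335  1.034  0.064]
-64 F [-3.3 -1.   0.3] M [-0.37   1.019  0.043]
-61 F [-3.1 -1.1  0.2] M [-0.388  0.869 -0.019]
up F [0.2 0.2 0.2] M [ 0.019  0.024 -0.02 ]
up F [0.2 0.4 0.2] M [ 0.022 -0.013 -0.015] 35.5417
```

View pics/afterc.png

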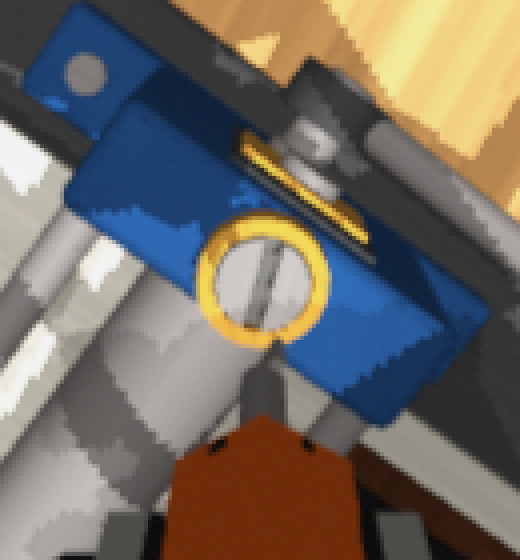

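Run:
```python
from h import *
im=cv2.imread('pics/after.png');i2=cv2.imread('pics/stop.png');i3=cv2.imread('pics/held.png')
g=lambda i:cv2.resize(i[172:222,232:282],None,fx=5.2,fy=8,interpolation=0)
g=lambda i:cv2.resize(i[172:222,232:282],None,fx=5.2,fy=5.2,interpolation=0)
cv2.imwrite('pics/cmp.png',np.hstack([g(i3),g(i2),g(im)]))
```

```text
(no output)
```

View pics/cmp.png

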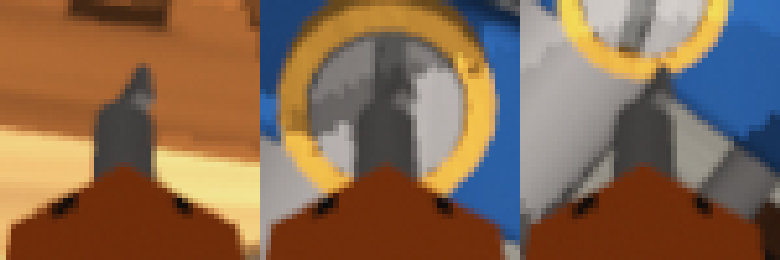

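```bash
cat >> h.py <<'E'
def slot(tag,c=C):
    im=cv2.imread(f'pics/{tag}.png');T=np.load(f'pics/{tag}.npz')['T']
    cm=camera_model('wrist');Mi=np.linalg.inv(T@cm['hand_eye'])
    S=8;N=int(26*S)
    yy,xx=np.mgrid[:N,:N]; X=c[0]-13+xx/S; Y=c[1]-13+yy/S
    q=np.stack([X,Y,0*X+130,0*X+1],-1)@Mi.T
    mu=(cm['fx']*q[...,0]/q[...,2]+cm['cx']).astype(np.float32);mv=(cm['fy']*q[...,1]/q[...,2]+cm['cy']).astype(np.float32)
    w=cv2.remap(im,mu,mv,cv2.INTER_LINEAR); cv2.imwrite(f'pics/{tag}_rect.png',cv2.resize(w,None,fx=2,fy=2))
    g=cv2.cvtColor(w,cv2.COLOR_BGR2GRAY); r=np.hypot(X-c[0],Y-c[1])<9
    th,_=cv2.threshold(g[r].reshape(-1,1),0,255,cv2.THRESH_OTSU)
    p=np.stack([X,Y],-1)[r&(g<th)].astype(np.float32)
    vx,vy,x0,y0=cv2.fitLine(p,cv2.DIST_L1,0,.01,.01).ravel()
    return np.degrees(np.arctan(vy/vx)) if abs(vx)>1e-6 else 90,x0,y0,len(p)/S/S*0+len(p)
E
python3 - <<'E'
from h import *
print(slot('w_screw'),slot('after'))
cv2.imwrite('pics/rr.png',np.hstack([cv2.resize(cv2.imread(f'pics/{t}_rect.png'),(390,390)) for t in('w_screw','after')]))
E
```

```text
(np.float32(-2.7017114), np.float32(548.23846), np.float32(-188.49529), 5301.0) (np.float32(-76.040146), np.float32(547.777), np.float32(-191.60497), 5262.0)
```

View pics/rr.png

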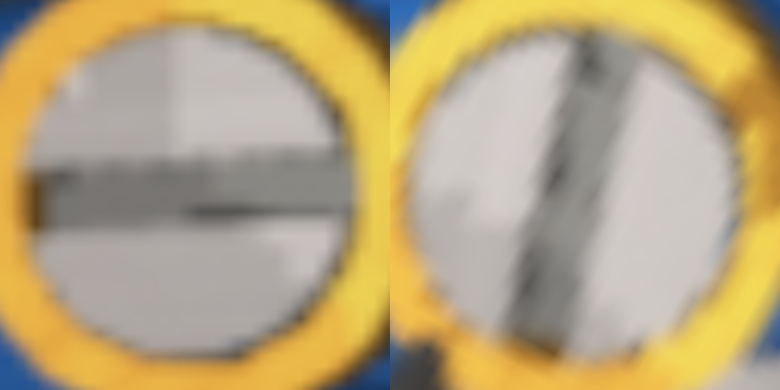

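The slot turned from -2.7° to -76°, which is 73° or 1.28 rad and near the top of the stated travel. With the torque rise, that confirms the stop. Now putting the driver back.

Run:
```python
from h import *
b=np.load('base.npy')
reach([512.2,254.2,290],[180,0,4]); move_l([512.2,254.2,185],vel=150); sleep(.2)
b=np.array(avg(b*0,6)[:2])
for z in (172,160,150,140,130,120,113,111,110.5,110.1):
    move_l([512.2,254.2,z],vel=60)
    f,m,o=avg(b,3); print(z,o['tool_pos'].round(2),f.round(1),m.round(2),'%.1f'%o['clock'],flush=True)
    if np.linalg.norm(f)>6: break
snap('wrist','back');
```

```text
172 [511.8  254.08 171.42] [ 0.3 -0.1  0.3] [-0.01 -0.02  0.02] 38.8
160 [511.9  254.11 159.57] [ 0.4 -0.1  0.4] [-0.01 -0.    0.02] 39.2
150 [511.92 254.11 149.65] [0.1 0.2 0.4] [-0.03  0.01 -0.01] 39.6
140 [511.9  254.08 139.62] [ 0.1 -0.3  0.1] [-0.02 -0.01 -0.  ] 39.9
130 [511.9  254.07 129.61] [ 0.1 -0.1  0.6] [-0.01  0.03 -0.02] 40.3
120 [511.88 254.11 119.6 ] [-0.2 -0.3  0.7] [-0.01  0.01  0.03] 40.7
113 [511.96 254.12 112.71] [ 0.1 -0.3 -0.1] [-0.04 -0.01  0.01] 41.0
111 [512.19 254.19 111.01] [ 0.5 -0.2  0. ] [ 0.   -0.01 -0.01] 41.3
110.5 [512.17 254.19 110.51] [0.1 0.1 0.2] [-0.04 -0.02 -0.01] 41.6
110.1 [512.32 254.24 110.27] [ 0.1 -0.5  2.4] [-0.04  0.07  0.01] 41.9
```

View pics/back.png

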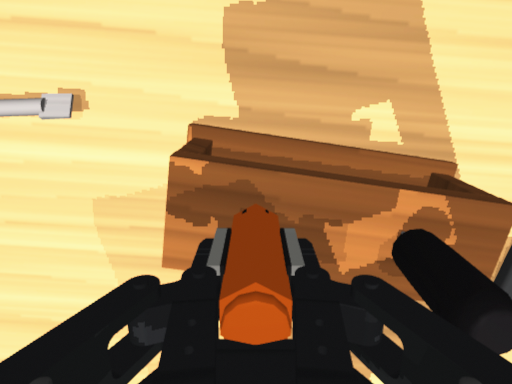

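The handle is seated on the board, with contact at the same height as at the start. The black tool at (455,290) is clear of the fingers. Releasing.

Run:
```python
from h import *
move_gripper(55); sleep(0.2)
move_l([512.2,254.2,190],vel=80); 
reach([511,235,275],[180,0,0]); sleep(.3)
p,d,T=snap('wrist','fin'); P=cloud('wrist',d,T);print(get_obs()['clock'])
hsv=cv2.cvtColor(cv2.imread('pics/fin.png'),cv2.COLOR_BGR2HSV)
s=np.zeros(d.shape,np.uint8);s[160:200,210:255]=1
m=cv2.inRange(hsv,(5,150,200),(20,255,255))*s*(abs(P[...,2]-155)<4).astype(np.uint8)
c,_=cv2.findContours(m,0,1);c=max(c,key=cv2.contourArea);M=cv2.moments(c)
print(onz('wrist',M['m10']/M['m00'],M['m01']/M['m00'],155,T),cv2.contourArea(c))
rk=(P[...,2]<165)&(P[...,2]>139)&(abs(P[...,0]-510)<40)&(abs(P[...,1]-160)<30)
print('black',P[rk].mean(0))
```

```text
44.4917
[512.0926636  254.39117446 155.        ] 509.0
black [505.74201635 165.05090847 141.64566981]
```

View pics/fin.png

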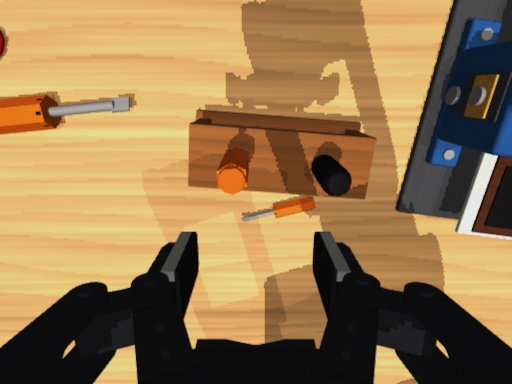

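```bash
python3 -c "
from h import *
hand_in();print(get_obs()['clock'])"
```

```text
the job is handed in; nothing more can be done
the job is handed in; nothing more can be done
```

The pressure screw is turned up to its stop and the orange screwdriver is back in its own hole; I handed the job in at about 44.5 s of the 72 s allowed.

- **Blade in the slot:** I lined the blade up with the slot from the wrist image, so it went straight in without needing to feel for it. It touched the slot bottom with about 3 N. I then backed it off 0.6 mm, leaving it roughly 4.4 mm deep.
- **Turning:** The torque ran steady at about 0.04 N m, then rose to about 0.15 N m at the end, where I stopped. The slot went from -2.7° to -76°, about 73° or 1.28 rad clockwise. That is inside the stated 0.8 to 1.3 rad, close to the upper end.
- **Putting it back:** After release, the wrist image puts the handle's top within about 0.1 mm of where it started. The cross-point driver is within 0.2 mm of its start. The fingers stayed well above the screw, and the gripper is clear of everything.

**Less certain:**
- **Blade angle at the stop:** The blade sat about 27 to 30° off the slot, more than the roughly 12° the fit alone allows. I put the rest down to the handle winding up elastically in the grip. It sprang back after unloading, and the slot angle was measured with the blade already out.
- **Side force:** It grew to about 4 N while turning, far below the 60 N limit.
- **Jar and bottle:** I did not re-measure them; no move went near them.

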